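# Dock the glucose meter and lock it in with the catch

## Task

Dock the hand-held glucose meter for its data transfer: without lifting it, push it along the worktop between the two cheeks of the docking bay until its far end is fully home against the bay's head. Then push the bay's swinging catch right round across the mouth, behind the meter, so that the meter cannot slide out again. Leave the other things on the worktop where they are.

Things in the scene. Friction and masses are not known exactly. Their poses are not given: they have to be found in the camera images.
- meter_center (a point): Centre (half-way up) of the loose white hand-held meter that lies flat on the worktop, screen up: 93 mm long along its x, 52 mm wide along its y, 19 mm high, rounded plan corners, 55 to 110 g, free to slide on the worktop. Its -x end (with the strip slot) lies nearer the robot, its +x end goes first into the bay.
- dock_home (a point): Where meter_center must come, half-way up (9.5 mm over the worktop), in the fixed docking bay. x points into the bay, y to its left. The lane is 56.5 mm wide, floorless, its stop face at x = +47.5 mm; straight cheeks from x = -25 mm inwards flare out to 79 mm wide at x = -43 mm. Cheeks 24 mm, head 40 mm high. A docked meter's near end stands at x = -45 mm, 2 mm outside the flares.
- catch (a joint): Swinging catch of the bay, an aluminium bar turning flat on an upright pivot left of the mouth. Value 0 (its hard stop) = bar straight across the mouth behind the docked meter; it grows to 2.9 rad as the bar swings towards the robot and on out to the left. It stays where it is left (dry friction, under 0.5 N at the stub) and starts open. From the pivot the stub lies at 52 mm times (-sin q, -cos q) in dock_home's x, y.
- catch_pivot (a point): Pivot axis of the catch, 11 mm over the worktop, at x = -52.5, y = +52 mm of dock_home; pivot 15 mm in diameter, 17 mm high. The bar is 8 mm thick, from 7 to 15 mm over the worktop; shut, bar and stub stand 2 to 4 mm behind a meter that is fully home.
- catch_stub (a point): Upright round finger stub at the free end of the catch's bar, 11 mm in diameter, from 6 to 42 mm over the worktop; this point lies on its axis, 30 mm up. Push it sideways above the bar.
- timer: lab timer, a flat white bystander 58 x 66 x 17 mm, on the near right of the worktop; leave it. Origin under its centre.
- cup_low: specimen cup with a screw lid (the one farther right), bystander 62 mm wide, 72 mm tall, before the right front corner of the centrifuge; leave it. Origin under its centre.
- cup_front: specimen cup with a screw lid (the one nearer the meter), bystander 62 mm wide, 72 mm tall, before the left front corner of the centrifuge; leave it. Origin under its centre.
- vial: test-strip vial with a press cap, bystander 42 mm wide, 104 mm tall, to the right of the dock's head; leave it. Origin under its centre.
Mind the look-alikes: they are no part of the job. What is shaped like the part that bears meter_center but pink is not meant.

How it is judged (in metres and radians):
On the way, in this order (a step that is already met when the one before it is completed fails the run):
1. the meter has been pushed between the cheeks up to the head of the bay, the catch still open (x of meter_center in the frame of dock_home between -0.008 and 0.004 m and y of meter_center in the frame of dock_home between -0.004 and 0.004 m and angle between the x axis of meter_center and the x axis of dock_home, either way round below 0.14 rad and height (world z) of meter_center below 0.014 m and value of joint catch above 0.5 rad), for 0.1 s.
2. the catch lies across the mouth behind the meter (value of joint catch below 0.12 rad), for 0.2 s.
At the end, for the whole second after the job is handed in: The meter lies flat and at rest in the bay, its centre within 4 mm of dock_home along and across the lane and within 0.14 rad of its direction, and the catch reads under 0.12 rad (x of meter_center in the frame of dock_home between -0.004 and 0.004 m and y of meter_center in the frame of dock_home between -0.004 and 0.004 m and angle between the x axis of meter_center and the x axis of dock_home, either way round below 0.14 rad and height (world z) of meter_center below 0.014 m and value of joint catch below 0.12 rad and linear speed of meter below 0.01 m/s); the robot touches nothing.
It fails at once if the meter is lifted off the worktop or tipped up (height (world z) of meter_center above 0.02 m or angle between meter_center's own z axis and vertical above 0.3 rad).
It fails at once if a bystander is moved by more than 20 mm (distance of any of timer, cup_low, cup_front, vial from where it was at the start of the episode above 0.02 m).
It also fails if it takes over 61 s, if anything falls off the work surface, if the arm or the gripper's body presses on something with over 40 N, if the wrist force passes 120 N, or if a joint passes its speed limit or range.

## Robot

A 6-joint arm with a two-finger parallel gripper is mounted at the origin on a cart in front of the work surface, level with it; the furniture and walls round the work are solid. World frame = base frame: x ahead of the robot, y to its left, z up, the work surface at z = 0. Lengths are in m, angles in degrees, forces in N, time in s.
With the tool pointing down it reaches from about 0.325 to 0.9 m from the base axis. Payload 3.5 kg.
Tool frame: the origin (TCP) lies at the centre of the arm's flange, where the gripper is bolted on; the fingertips stand arm.tip_extent ahead of it and the grasp point (between the pads) lies 155 mm ahead of it (arm.tip_extent is the distance from the TCP to the fingertips, in m); z points along the fingers, x is the direction in which the jaws open and shut, and the axes are right-handed (so a half turn about z gives the same grasp; the last joint's range is limited). The gripper opens to 85 mm and grips with 20 to 120 N. Pads are 22 mm wide; open, the fingers measure 114 mm over their backs; the gripper's body (76 mm by 85 mm) begins 54 mm behind the grasp point. The pads swing forward as they close: fully open they stand 13 mm farther back than shut.
Start: joints at [65.294, 15.837, -1.513, 72.651, 0, 84.076], TCP at [0.201, 0.592, 0.405] pointing down, gripper open.
Joint ranges: [-178.77, 178.77], [-48.84, 107.48], [-61.69, 71.31], [-111.58, 123.2], [-90, 87.43], [-180, 180]. Speed limits (degrees/s): [147.25, 147.25, 180, 180, 180, 180].

## Interface

Orientations are given as a 3x3 rotation matrix whose columns are the frame's x, y, z axes.
In Python, from plant import arm, cams, spotter gives the robot as it stands.
- The arm moves only by the shell command python3 -m creep 'ROWS' [FORCE]. ROWS is JSON, a list of rows, each a list of 7 numbers: the shift along the tool's x, y, z as a fraction of full scale, then the turn, a rotation vector about the tool's x, y, z as a fraction of full scale, then the closure in counts, from 0 (fully open) to 255 (shut). A call has 1 to 5 rows; each row is the pose to reach, as a shift and turn from the pose commanded when the call began, along the tool's axes at that moment; what a row does not reach only later rows make up. Full scale, the value 1, is 300 mm for a shift and 1.5 rad for a turn. A row lasts 1/12 s, in which the tool goes at most 41.7 mm and 7.16 degrees, less where a joint would pass 70% of its speed; a pose out of reach is approached as far as the arm can. A call with a number of a shift or a turn outside -1 to 1 is refused whole. A call with a gripper value outside its range is refused whole. The fingers move at their own pace and stop on an object; FORCE is the grip in N (left out, the last holds). Time passes only in rows, so rows that repeat a pose let the fingers close. It gives the time, the measured TCP pose, the force and the opening at its end, in the units of the state.
- arm.get_obs(): the state, without advancing time (a new reading comes with each control period).
- cams.get_image(name): name is "side" or "top" or "wrist"; returns the picture (400x640x3 uint8, red, green, blue); there is no depth.
- cams.get_calibration(name): a dict with "fx", "fy", "cx", "cy" (pixels), "world_from_camera" (4x4, takes a point from camera to world coordinates); the wrist camera has in their place "mount" (4x4, takes a point from camera to tool coordinates, whose origin is the TCP and whose axes are the tool frame's). Camera axes: x right, y down, z forward; pixel columns grow to the right and rows downward; lengths in m; the calibration is good to about 2 mm. A picture is of the moment at which its call begins: read the wrist's pose just before it. get_calibration takes no time and is no camera call.
- arm.hand_in(): hands the job in, once; it reports no verdict.
Trained networks look in the newest picture that a camera, given by its name, has taken for a name from the list of things; names that differ only in an ending like _2 or _b are one class to them, and where a whole thing is asked for, a point or a joint stands for the part that bears it (a point fixed in the world has none). Each returns a list of dicts, best first, with "score" (0 to 1); they miss things now and then, are a little off and sometimes report something else, mostly with a low value. They report only what shows in the picture. A call takes as long as a camera call. They do not tell look-alikes from the thing itself.
- spotter.look_for(camera, thing): "box" ([left, top, width, height] in pixels, round what is visible of it).
The state is a dict: "time_s": time; "joint_positions": joint angles; "joint_velocities": joint speeds; "joint_efforts": joint torques, N m; "tool_pos": TCP position; "eef_rot": TCP orientation; "contact_force": force on the tool from outside, world axes, zero at the start; "wrist_torque": the same for the moment, N m; "width": opening from 0.0 (shut) to 1.0 (fully open).
Only numpy, scipy, OpenCV 4.12 (cv2) and the standard library are available. Lean on these libraries where they do the work, as an engineer would, in place of code of your own. Each camera call takes 0.05 s, during which the arm holds its last target. There are 200 camera calls.

## Working session

There is one attempt and no reset: what is moved stays moved. The work goes in short steps, Python scripts to look and compute and a shell command to move; the robot and the scene stay as the last step left them, time stands still between calls to the robot, and variables do not carry over. Pictures are saved under pics/ and viewed, about 8 in all and at most 12, crops included, and the job is handed in when it is done.

```bash
ls; mkdir -p pics; python3 - <<'E'
from plant import arm,cams,spotter
import cv2,numpy as np
print(arm.get_obs(), arm.tip_extent)
for n in("top","side"):
    im=cams.get_image(n); cv2.imwrite(f"pics/{n}0.png",im[:,:,::-1])
    c=cams.get_calibration(n); print(n,c)
    for t in("meter_center","dock_home","catch","catch_stub","catch_pivot","timer","cup_low","vial"):
        try: print(t,[(x['box'],round(x['score'],2)) for x in spotter.look_for(n,t)][:4])
        except Exception as e: print(t,e)
print(cams.get_calibration("wrist"))
E
```

```text
pics
{'time_s': 0.0, 'joint_positions': array([ 6.52958282e+01,  1.58788874e+01, -1.59898991e+00,  7.26496960e+01,
        1.01588881e-03,  8.40750662e+01]), 'joint_velocities': array([ 0.0518335 ,  0.06407469,  0.00115422,  0.09044786, -0.02463033,
        0.03453186]), 'joint_efforts': array([-1.09504741e-03, -4.45512414e+01,  2.95200133e+01,  1.64241751e-02,
       -1.52016141e-04, -2.43975592e-06]), 'tool_pos': array([0.2010479 , 0.59136155, 0.40354301]), 'eef_rot': array([[ 3.21921613e-01,  9.46765852e-01, -9.46666460e-04],
       [ 9.46763740e-01, -3.21922910e-01, -2.01538132e-03],
       [-2.21284784e-03, -2.47474672e-04, -9.99997521e-01]]), 'contact_force': array([-0.30128656, -0.06591577,  0.66297919]), 'wrist_torque': array([-0.00696239, -0.02666064,  0.02662157]), 'width': 0.9978222790247514} 0.1734
top {'fx': 485.5581757877287, 'fy': 485.5581757877287, 'cx': 326.4248860010222, 'cy': 196.53296671335275, 'world_from_camera': array([[ 1.80812120e-05, -9.87263775e-01,  1.59091916e-01,
         3.88102236e-01],
       [-9.99924323e-01, -1.97505385e-03, -1.21427871e-02,
       
[... 1161 characters left out ...]
, 20.5], 0.73)]
catch_stub []
catch_pivot [([305.0, 255.3, 27.5, 11.2], 0.77), ([251.0, 209.1, 83.6, 59.9], 0.45)]
timer [([401.3, 194.9, 32.7, 21.5], 0.66)]
cup_low [([372.6, 156.7, 25.8, 41.2], 0.69)]
vial [([226.0, 159.5, 21.6, 47.5], 0.92)]
{'fx': 333.94226095554586, 'fy': 333.94226095554586, 'cx': 320.16576133145907, 'cy': 196.73887807373225, 'mount': array([[ 9.99999920e-01, -2.41475874e-04, -3.19472182e-04,
         8.45596325e-04],
       [ 3.23856637e-04,  9.56890067e-01,  2.90450158e-01,
        -7.41010753e-02],
       [ 2.35563052e-04, -2.90450238e-01,  9.56890069e-01,
         3.12611939e-02],
       [ 0.00000000e+00,  0.00000000e+00,  0.00000000e+00,
         1.00000000e+00]])}
```

```bash
python3 - <<'E'
import cv2,numpy as np
a=cv2.imread("pics/top0.png")[90:310,200:420]; b=cv2.imread("pics/side0.png")[140:350,210:470]
a=cv2.resize(a,(440,440),interpolation=cv2.INTER_CUBIC) 
cv2.imwrite("pics/t1.png",cv2.resize(a,(600,600),interpolation=cv2.INTER_CUBIC))
cv2.imwrite("pics/s1.png",cv2.resize(b,(728,588),interpolation=cv2.INTER_CUBIC))
E
```

```text
(no output)
```

View pics/t1.png

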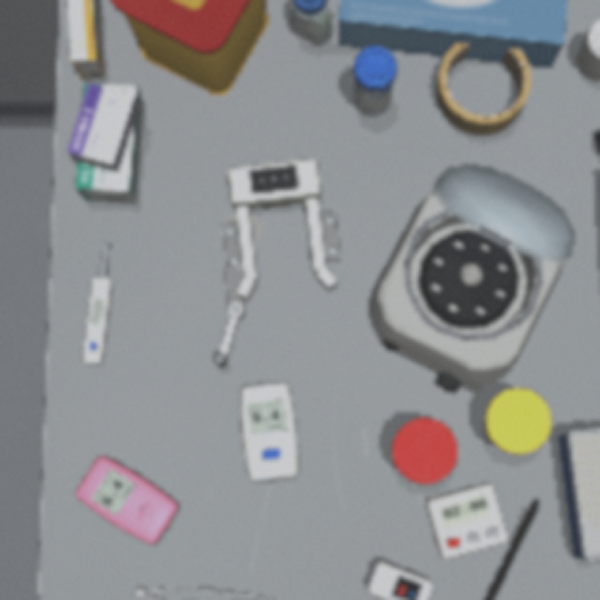

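View pics/s1.png

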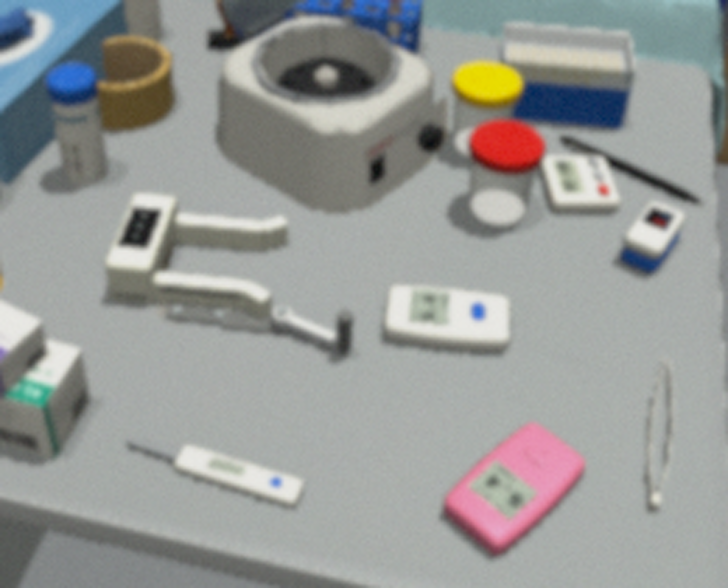

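Candidates for the meter are the white unit at top px (299,248) and the pink one at (247,273). The white one has its strip end towards the robot and lies in front of the bay, so it is the one meant. The pink one is the look-alike. The catch is open, with its stub at about (281,221) and its pivot at about (288,200).

```bash
cat > h.py <<'E'
import numpy as np,cv2
from plant import arm,cams,spotter
def ray(cal,T,uv,z):
    d=T[:3,:3]@np.array([(uv[0]-cal['cx'])/cal['fx'],(uv[1]-cal['cy'])/cal['fy'],1.]); o=T[:3,3]
    return (o+d*(z-o[2])/d[2])[:2]
def wristT(o):
    W=np.eye(4); W[:3,:3]=o['eef_rot']; W[:3,3]=o['tool_pos']; return W@cams.get_calibration('wrist')['mount']
def proj(cal,T,p):
    q=np.linalg.inv(T)@np.append(p,1.); return np.array([cal['fx']*q[0]/q[2]+cal['cx'],cal['fy']*q[1]/q[2]+cal['cy']])
E
python3 - <<'E'
from h import *
c=cams.get_calibration('top');T=c['world_from_camera']
f=lambda u,v,z:ray(c,T,(200+u*220/600,90+v*220/600),z).round(4)
for n,u,v,z in [("m",241,388,.019),("m",290,384,.019),("m",297,474,.019),("m",250,479,.019),("headL",228,178,.04),("headLf",232,203,.04),("headRf",320,195,.04),("headR",318,160,.04),("lch inner",248,205,.024),("lch in end",257,272,.024),("rch in",308,200,.024),("r in end",314,265,.024),("flareR",326,287,.024),("pivot",240,298,.017),("stub",219,356,.03),("cupf",424,451,.07)]: print(n,f(u,v,z))
E
```

```text
m [0.4982 0.1362]
m [0.5022 0.0891]
m [0.4163 0.0818]
m [0.4115 0.1265]
headL [0.7005 0.1499]
headLf [0.6757 0.1457]
headRf [0.6838 0.0606]
headR [0.7188 0.0626]
lch inner [0.6774 0.1312]
lch in end [0.6107 0.1217]
rch in [0.6826 0.0725]
r in end [0.6178 0.0663]
flareR [0.5961 0.0546]
pivot [0.5862 0.1384]
stub [0.5279 0.1569]
cupf [ 0.4361 -0.0358]
```

```bash
python3 -m creep '[[-0.36,0.59,-0.055,0,0,-0.294,255],[-0.36,0.59,-0.055,0,0,-0.294,255],[-0.36,0.59,-0.055,0,0,-0.294,255],[-0.36,0.59,-0.055,0,0,-0.294,255],[-0.36,0.59,-0.055,0,0,-0.294,255]]' 40
```

```text
time_s: 1.32
tool_pos: [0.3318, 0.4345, 0.4211]
eef_rot: [[-0.117, 0.993, 0.0], [0.993, 0.117, 0.0], [0.0, 0.0, -1.0]]
contact_force: [1.0, 0.5, 0.1]
width: 0.302
```

```bash
python3 -m creep '[[-0.52,0.34,-0.05,0,0,0,255],[-0.52,0.34,-0.05,0,0,0,255],[-0.52,0.34,-0.05,0,0,0,255],[-0.52,0.34,-0.05,0,0,0,255],[-0.52,0.34,-0.05,0,0,0,255]]'
python3 -m creep '[[-0.52,0.34,-0.05,0,0,0,255],[-0.52,0.34,-0.05,0,0,0,255],[-0.52,0.34,-0.05,0,0,0,255],[-0.52,0.34,-0.05,0,0,0,255],[-0.52,0.34,-0.05,0,0,0,255]]'
python3 -m creep '[[0,0,0,0,0,0,255],[0,0,0,0,0,0,255]]'
python3 - <<'E'
from h import *
o=arm.get_obs(); im=cams.get_image('wrist'); np.savez('w0.npz',R=o['eef_rot'],p=o['tool_pos'])
cv2.imwrite('pics/w0.png',im[:,:,::-1]); print(o['time_s'],o['tool_pos'],o['width'],o['contact_force'])
cv2.imwrite('pics/w0b.png',cv2.resize(im[:,:,::-1],(800,500),interpolation=cv2.INTER_CUBIC))
E
```

```text
time_s: 1.73
tool_pos: [0.4524, 0.2895, 0.4366]
eef_rot: [[-0.11, 0.994, 0.002], [0.994, 0.11, -0.001], [-0.001, 0.002, -1.0]]
contact_force: [0.6, 0.0, 1.0]
width: -0.001
time_s: 2.15
tool_pos: [0.5717, 0.1456, 0.4514]
eef_rot: [[-0.11, 0.994, 0.003], [0.994, 0.11, -0.001], [-0.001, 0.002, -1.0]]
contact_force: [1.1, 0.4, -0.1]
width: 0.002
time_s: 2.32
tool_pos: [0.5697, 0.148, 0.4507]
eef_rot: [[-0.111, 0.994, -0.0], [0.994, 0.111, 0.0], [0.0, -0.0, -1.0]]
contact_force: [-0.4, 0.1, -0.8]
width: 0.002
2.3167 [0.56969117 0.1479632  0.45074135] 0.0017397485124602619 [-0.36764735  0.10987789 -0.77576427]
```

View pics/w0b.png

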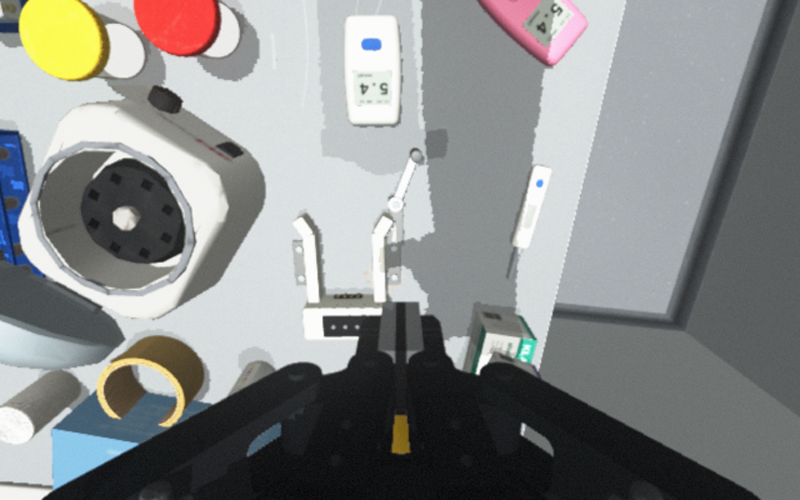

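The wrist view shows the white meter at (298,56) full px, the pivot at about (316,162), the stub at about (333,124) and the cheeks at x≈248 and 305. I'll enlarge it to measure edges.

```bash
python3 - <<'E'
import cv2,numpy as np
a=cv2.imread('pics/w0.png'); k=3.6
d=cv2.resize(a[110:275,230:350],None,fx=k,fy=k,interpolation=cv2.INTER_CUBIC)
m=cv2.resize(a[5:110,260:345],None,fx=k,fy=k,interpolation=cv2.INTER_CUBIC)
o=np.zeros((594,d.shape[1]+m.shape[1],3),np.uint8); o[:,:d.shape[1]]=d; o[:m.shape[0],d.shape[1]:]=m
print(o.shape,d.shape); cv2.imwrite('pics/w0c.png',o)
E
```

```text
(594, 738, 3) (594, 432, 3)
```

View pics/w0c.png

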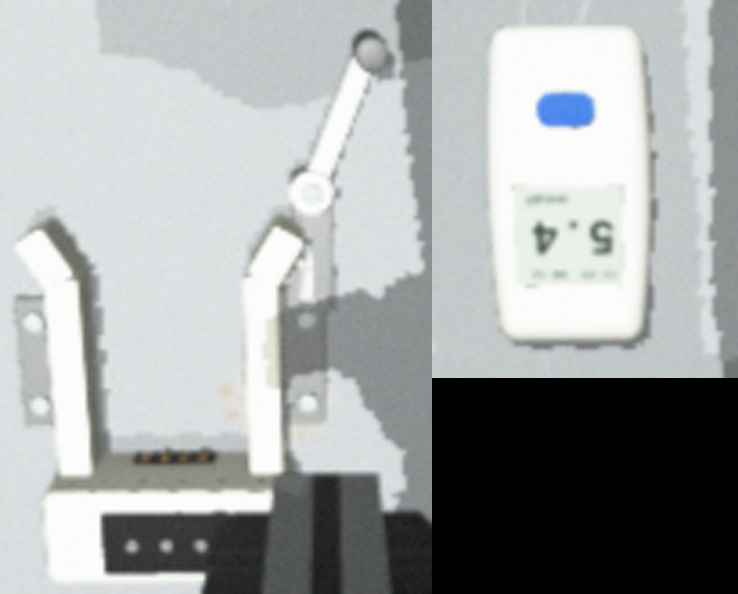

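```bash
cat > fit.py <<'E'
from h import *
from scipy.optimize import least_squares
d=np.load('w0.npz'); W=np.eye(4); W[:3,:3]=d['R']; W[:3,3]=d['p']
c=cams.get_calibration('wrist'); T=W@c['mount']; k=3.6
D=[((80,280),(-.025,-.02825,.024)),((246,276),(-.025,.02825,.024)),((40,230),(-.043,-.0395,.024)),((278,226),(-.043,.0395,.024)),
 ((92,472),(.0475,-.02825,.024)),((249,472),(.0475,.02825,.024)),((312,192),(-.0525,.052,.017))]
def wp(p,q): x,y,a=p; C,S=np.cos(a),np.sin(a); return np.array([x+C*q[0]-S*q[1],y+S*q[0]+C*q[1],q[2]])
r=lambda p:np.concatenate([proj(c,T,wp(p,q))-np.array([230+u/k,110+v/k]) for (u,v),q in D])
s=least_squares(r,[.633,.097,.11],loss='soft_l1'); print('dock',s.x,np.degrees(s.x[2]));print(r(s.x).reshape(-1,2).round(1).tolist())
dock=s.x
M=[((492,130),'y',-.026,.019,-.02),((495,230),'y',-.026,.019,.01)]
f=lambda u,v,z:ray(c,T,(260+(u-432)/k,5+v/k),z)
L=[f(490,60,.016),f(500,310,.016)];Rr=[f(645,60,.01),f(648,310,.01)];t=f(566,28,.017);b=f(575,342,.004)
print('L',L,'R',Rr,'rear',t,'front',b,'len',np.linalg.norm(b-t),'wid',np.linalg.norm(L[0]-Rr[0]),np.linalg.norm(L[1]-Rr[1]))
yaw=[np.arctan2(*(q[1]-q[0])[::-1]) for q in (L,Rr)]; mc=(t+b)/2;print('meter',mc,np.mean(L+Rr,axis=0),'yaw',np.degrees(yaw))
st=ray(c,T,(230+372/k,110+50/k),.042); pv=wp(dock,(-.0525,.052,0))[:2]
C,S=np.cos(dock[2]),np.sin(dock[2]);R=np.array([[C,S],[-S,C]])
print('stub',st,'rel pivot',R@(st-pv),'q',np.arctan2(-(R@(st-pv))[0],-(R@(st-pv))[1]));print('meter in dock',R@(mc-dock[:2]))
E
python3 fit.py
```

```text
dock [0.63421517 0.10031864 0.12098858] 6.932135195438296
[[-0.4, -0.3], [-0.5, 0.3], [0.4, -0.7], [-0.5, -0.2], [0.2, 0.6], [0.4, 0.1], [0.3, 0.2]]
L [array([0.42501523, 0.08449605]), array([0.49666895, 0.09288701])] R [array([0.41870608, 0.13097702]), array([0.49137506, 0.13995352])] rear [0.4140456  0.10665627] front [0.50404301 0.1169703 ] len 0.0905864882139879 wid 0.04690720164227751 0.04736329671650421
meter [0.4590443  0.11181329] [0.45794133 0.1120784 ] yaw [6.67916219 7.04184485]
stub [0.5245506  0.15850363] rel pivot [-0.04934034  0.01899546] q 1.9382950743227148
meter in dock [-0.172503    0.03255263]
```

```bash
cat > st.py <<'E'
# python3 st.py x y z : dock-frame TCP state and tool-axis shift (fractions) to dock-frame target
from h import *; import sys
dk=np.array([.63421517,.10031864]);a=.12098858;C,S=np.cos(a),np.sin(a);R=np.array([[C,S,0],[-S,C,0],[0,0,1]])
o=arm.get_obs();p=R@(o['tool_pos']-np.append(dk,0));y=o['eef_rot'][:,1]
print('t',o['time_s'],'dock TCP',p.round(4),'yawerr deg',round(np.degrees(np.arctan2(y[1],y[0])-a),2),'F',(R@o['contact_force']).round(1),'w',round(float(o['width']),3))
if len(sys.argv)>3: print('shift frac',(o['eef_rot'].T@R.T@(np.array(list(map(float,sys.argv[1:4])))-p)/.3).round(3))
E
python3 -m creep '[[0.133,-0.381,0.897,0,0,-0.0065,255],[0.133,-0.381,0.897,0,0,-0.0065,255],[0.133,-0.381,0.897,0,0,-0.0065,255],[0.133,-0.381,0.897,0,0,-0.0065,255],[0.133,-0.381,0.897,0,0,-0.0065,255]]'
python3 st.py -.1725 .095 .1815
```

```text
time_s: 2.78
tool_pos: [0.4834, 0.1692, 0.2597]
eef_rot: [[-0.125, 0.992, 0.0], [0.992, 0.125, 0.001], [0.001, 0.001, -1.0]]
contact_force: [-0.2, 0.5, -0.1]
width: -0.002
t 2.7833 dock TCP [-0.1414  0.0866  0.2597] yawerr deg 0.25 F [-0.1  0.5 -0.1] w -0.002
shift frac [ 0.028 -0.104  0.261]
```

```bash
python3 -m creep '[[0.028,-0.104,0.26,0,0,0,255],[0.028,-0.104,0.26,0,0,0,255],[0.028,-0.104,0.26,0,0,0,255],[0.028,-0.104,0.26,0,0,0,255]]'
python3 st.py -.1725 .095 .1815
```

```text
time_s: 3.12
tool_pos: [0.4505, 0.1729, 0.1812]
eef_rot: [[-0.125, 0.992, -0.007], [0.992, 0.125, -0.002], [-0.001, -0.007, -1.0]]
contact_force: [0.8, -0.0, 0.7]
width: -0.002
t 3.1167 dock TCP [-0.1736  0.0942  0.1812] yawerr deg 0.26 F [ 0.8 -0.1  0.7] w -0.002
shift frac [ 0.003  0.004 -0.001]
```

```bash
python3 -m creep '[[-0.06,0.004,0,0,0,0,255],[-0.085,0.004,0,0,0,0,255],[-0.11,0.004,0,0,0,0,255],[-0.13,0.004,0,0,0,0,255],[-0.145,0.004,0,0,0,0,255]]'
python3 -m creep '[[-0.01,0,0,0,0,0,255],[-0.01,0,0,0,0,0,255]]'
python3 st.py -.1725 .0405 .1815
python3 - <<'E'
from h import *
o=arm.get_obs(); im=cams.get_image('wrist'); np.savez('w1.npz',R=o['eef_rot'],p=o['tool_pos'])
cv2.imwrite('pics/w1.png',im[:,:,::-1]); cv2.imwrite('pics/w1b.png',cv2.resize(im[:,:,::-1],(800,500),interpolation=cv2.INTER_CUBIC))
im=cams.get_image('top'); cv2.imwrite('pics/t2.png',im[:,:,::-1]);print(spotter.look_for('top','meter_center')[:2])
E
```

```text
time_s: 3.53
tool_pos: [0.4628, 0.1298, 0.1856]
eef_rot: [[-0.122, 0.992, 0.006], [0.992, 0.122, 0.005], [0.004, 0.006, -1.0]]
contact_force: [-0.1, 5.0, 7.9]
width: 0.001
time_s: 3.7
tool_pos: [0.4632, 0.1268, 0.1855]
eef_rot: [[-0.122, 0.992, 0.006], [0.992, 0.122, 0.005], [0.004, 0.006, -1.0]]
contact_force: [1.0, 3.8, 5.0]
width: -0.002
t 3.7 dock TCP [-0.1666  0.0469  0.1855] yawerr deg 0.09 F [1.4 3.7 5. ] w -0.002
shift frac [-0.021 -0.02   0.013]
[{'box': [226.1, 255.8, 26.6, 28.0], 'score': 0.95}, {'box': [304.7, 230.6, 9.4, 35.4], 'score': 0.52}]
```

View pics/w1b.png

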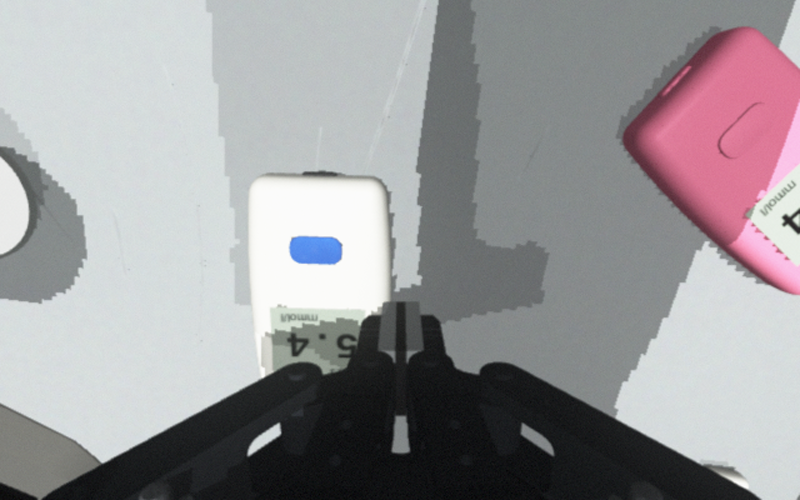

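```bash
python3 -m creep '[[0,0,-0.035,0,0,0,255],[0,0,-0.035,0,0,0,255],[0,0,-0.035,0,0,0,255]]'; python3 st.py -.1725 .0405 .192
python3 - <<'E'
from h import *
print('tip',arm.tip_extent)
d=np.load('w1.npz'); W=np.eye(4); W[:3,:3]=d['R']; W[:3,3]=d['p']
c=cams.get_calibration('wrist'); T=W@c['mount']
a=.12098858;R=np.array([[np.cos(a),np.sin(a)],[-np.sin(a),np.cos(a)]])
for n,u,v,z in [('rear',318,175,.017),('L',249,200,.015),('L',254,290,.015),('R',387,200,.015),('R',391,290,.015),('tipend',398,303,.001)]:
    print(n,(R@(ray(c,T,(u/1.25,v/1.25),z)-[.63421517,.10031864])).round(4))
E
```

```text
time_s: 4.1
tool_pos: [0.4614, 0.1262, 0.1945]
eef_rot: [[-0.122, 0.992, 0.002], [0.992, 0.122, -0.0], [-0.001, 0.002, -1.0]]
contact_force: [-0.8, 0.0, 0.1]
width: -0.0
t 4.1 dock TCP [-0.1685  0.0465  0.1945] yawerr deg 0.09 F [-0.8  0.1  0.1] w -0.0
shift frac [-0.02  -0.013  0.008]
tip 0.1734
rear [-0.2219  0.0215]
L [-0.2132 -0.0026]
L [-0.1805 -0.0043]
R [-0.2133  0.0438]
R [-0.1805  0.045 ]
tipend [-0.1688  0.0475]
```

The fingertip rode onto the rounded top edge of the meter (Fz up, TCP rose 4 mm). The meter moved about 12 mm without tilting. I'll back off, go lower so that the upright finger wall bears on it, and push again.

```bash
python3 -m creep '[[0.088,-0.022,0,0,0,0,255],[0.088,-0.022,0,0,0,0,255],[0.088,-0.022,0.063,0,0,0,255],[0.088,-0.022,0.063,0,0,0,255],[0.088,-0.022,0.063,0,0,0,255]]'
python3 st.py -.175 .0405 .1765
```

```text
time_s: 4.52
tool_pos: [0.4505, 0.1515, 0.174]
eef_rot: [[-0.123, 0.992, -0.002], [0.992, 0.123, -0.001], [-0.001, -0.002, -1.0]]
contact_force: [-0.4, 0.5, 0.2]
width: 0.004
t 4.5167 dock TCP [-0.1762  0.073   0.174 ] yawerr deg 0.12 F [-0.3  0.5  0.2] w 0.004
shift frac [-0.108  0.004 -0.008]
```

```bash
python3 -m creep '[[-0.02,0.003,-0.008,0,0,0,255],[-0.04,0.003,-0.008,0,0,0,255],[-0.06,0.003,-0.008,0,0,0,255],[-0.08,0.003,-0.008,0,0,0,255],[-0.095,0.003,-0.008,0,0,0,255]]'
python3 -m creep '[[0,0,0,0,0,0,255]]'
python3 st.py -.175 .0405 .1765
python3 - <<'E'
from h import *
o=arm.get_obs(); im=cams.get_image('wrist'); np.savez('w2.npz',R=o['eef_rot'],p=o['tool_pos'])
cv2.imwrite('pics/w2.png',im[:,:,::-1])
a=im[100:290,180:380,::-1]; b=cams.get_image('side')[250:350,300:430,::-1]
a=cv2.resize(a,None,fx=2.4,fy=2.4,interpolation=cv2.INTER_CUBIC);b=cv2.resize(b,None,fx=2.4,fy=2.4,interpolation=cv2.INTER_CUBIC)
c=np.zeros((456,480+312,3),np.uint8);c[:,:480]=a;c[:240,480:]=b;cv2.imwrite('pics/w2b.png',c)
E
```

```text
time_s: 4.93
tool_pos: [0.4554, 0.1227, 0.1771]
eef_rot: [[-0.122, 0.993, 0.0], [0.993, 0.122, 0.0], [0.0, 0.0, -1.0]]
contact_force: [-0.1, 1.1, 1.5]
width: -0.003
time_s: 5.02
tool_pos: [0.4554, 0.1225, 0.177]
eef_rot: [[-0.121, 0.993, 0.0], [0.993, 0.121, -0.0], [-0.0, 0.0, -1.0]]
contact_force: [0.5, -0.8, -0.2]
width: -0.001
t 5.0167 dock TCP [-0.1748  0.0436  0.177 ] yawerr deg 0.02 F [ 0.4 -0.9 -0.2] w -0.001
shift frac [-0.01  -0.001  0.002]
```

View pics/w2b.png

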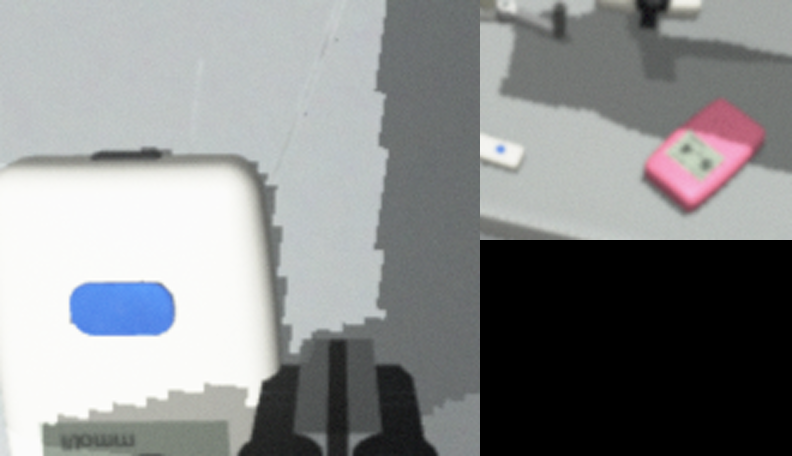

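```bash
python3 -m creep '[[-0.005,0,0,0,0,0,255],[-0.01,0,0,0,0,0,255],[-0.01,0,0,0,0,0,255]]'; python3 st.py -.29 .001 .30
python3 - <<'E'
from h import *
d=np.load('w2.npz'); W=np.eye(4); W[:3,:3]=d['R']; W[:3,3]=d['p']
c=cams.get_calibration('wrist'); T=W@c['mount']
a=.12098858;R=np.array([[np.cos(a),np.sin(a)],[-np.sin(a),np.cos(a)]])
for n,u,v,z in [('rearL',40,155,.015),('rearR',220,155,.015),('L',1,200,.012),('L',10,400,.012),('R',262,200,.01),('R',275,340,.01),('btnL',70,308,.019),('btnR',175,308,.019)]:
    print(n,(R@(ray(c,T,(180+u/2.4,100+v/2.4),z)-[.63421517,.10031864])).round(4))
E
```

```text
time_s: 5.37
tool_pos: [0.4556, 0.1206, 0.1768]
eef_rot: [[-0.123, 0.992, -0.0], [0.992, 0.123, -0.0], [-0.0, -0.0, -1.0]]
contact_force: [-0.2, 0.6, -0.1]
width: 0.001
t 5.3667 dock TCP [-0.1749  0.0417  0.1768] yawerr deg 0.12 F [-0.1  0.6 -0.1] w 0.001
shift frac [-0.135 -0.384 -0.411]
rearL [-0.2222 -0.0048]
rearR [-0.2222  0.025 ]
L [-0.2137 -0.0135]
L [-0.1753 -0.0165]
R [-0.2132  0.0313]
R [-0.1866  0.033 ]
btnL [-0.1966 -0.001 ]
btnR [-0.1966  0.0169]
```

```bash
python3 -m creep '[[-0.007,0,0,0,0,0,255],[-0.014,0,0,0,0,0,255],[-0.02,0,0,0,0,0,255],[-0.02,0,0,0,0,0,255]]'; python3 st.py -.175 .036 .177
```

```text
time_s: 5.7
tool_pos: [0.4563, 0.1144, 0.1768]
eef_rot: [[-0.122, 0.992, -0.0], [0.992, 0.122, -0.0], [-0.0, -0.0, -1.0]]
contact_force: [-0.2, 0.5, -0.4]
width: 0.001
t 5.7 dock TCP [-0.1749  0.0354  0.1768] yawerr deg 0.1 F [-0.1  0.5 -0.4] w 0.001
shift frac [ 0.002 -0.    -0.001]
```

```bash
python3 -m creep '[[0.067,0,0,0,0,0,255],[0.067,-0.125,0,0,0,0,205],[0.067,-0.25,0,0,0,0,205],[-0.05,-0.25,0,0,0,0,205],[-0.118,-0.25,0,0,0,0,205]]'; python3 -m creep '[[0,0,0,0,0,0,205],[0,0,0,0,0,0,205]]';python3 st.py -.25 0 .177
python3 - <<'E'
from h import *
o=arm.get_obs(); im=cams.get_image('wrist'); np.savez('w3.npz',R=o['eef_rot'],p=o['tool_pos'])
cv2.imwrite('pics/w3.png',im[:,:,::-1])
im=cams.get_image('top');cv2.imwrite('pics/t3.png',im[:,:,::-1]);im=cams.get_image('side');cv2.imwrite('pics/s3.png',im[:,:,::-1])
print(spotter.look_for('side','meter_center')[:3])
b=cv2.resize(im[190:350,220:440,::-1],None,fx=3.4,fy=3.4,interpolation=cv2.INTER_CUBIC);cv2.imwrite('pics/s3b.png',b)
E
```

```text
time_s: 6.12
tool_pos: [0.3827, 0.0701, 0.176]
eef_rot: [[-0.126, 0.992, -0.004], [0.992, 0.126, -0.001], [-0.001, -0.004, -1.0]]
contact_force: [0.7, -0.2, -0.6]
width: 0.193
time_s: 6.28
tool_pos: [0.3864, 0.0697, 0.1771]
eef_rot: [[-0.121, 0.993, 0.001], [0.993, 0.121, 0.0], [0.0, 0.001, -1.0]]
contact_force: [0.3, 0.1, 0.3]
width: 0.2
t 6.2833 dock TCP [-0.2497 -0.0004  0.1771] yawerr deg -0.0 F [0.3 0.1 0.3] w 0.2
shift frac [ 0.001 -0.001  0.   ]
[{'box': [349.4, 232.3, 41.9, 20.5], 'score': 0.83}, {'box': [368.9, 290.7, 50.5, 44.5], 'score': 0.76}]
```

View pics/s3b.png

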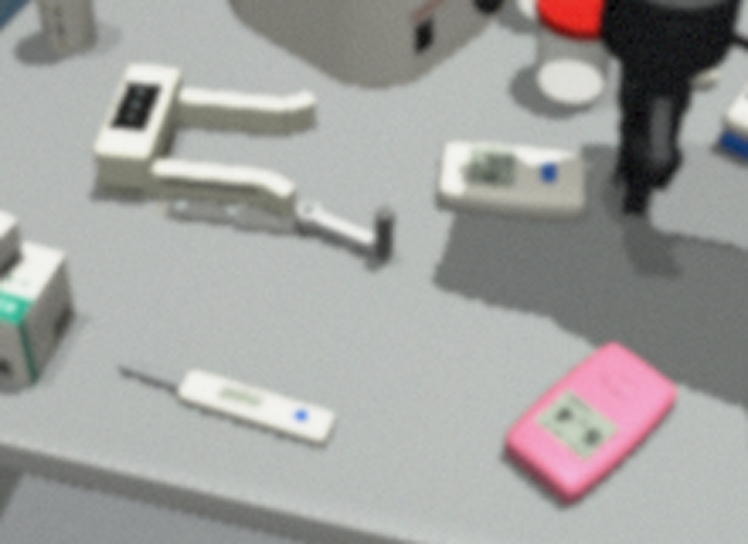

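```bash
python3 -m creep '[[0,0.025,0,0,0,0,205],[0,0.05,0,0,0,0,205],[0,0.075,0,0,0,0,205],[0,0.1,0,0,0,0,205],[0,0.125,0,0,0,0,205]]'; python3 st.py
python3 -m creep '[[0,0.03,0,0,0,0,205],[0,0.06,0,0,0,0,205],[0,0.09,0,0,0,0,205],[0,0.12,0,0,0,0,205],[0,0.14,0,0,0,0,205]]'; python3 st.py
python3 - <<'E'
from h import *
o=arm.get_obs(); im=cams.get_image('side');cv2.imwrite('pics/s4.png',im[:,:,::-1]);t=cams.get_image('top')
b=cv2.resize(im[190:280,220:400,::-1],None,fx=4.2,fy=4.2,interpolation=cv2.INTER_CUBIC);cv2.imwrite('pics/s4b.png',b)
E
```

```text
time_s: 6.9
tool_pos: [0.4245, 0.0752, 0.1768]
eef_rot: [[-0.123, 0.992, -0.0], [0.992, 0.123, -0.0], [0.0, -0.0, -1.0]]
contact_force: [-0.5, -0.8, 0.6]
width: 0.198
t 6.9 dock TCP [-0.2112  0.0003  0.1768] yawerr deg 0.13 F [-0.6 -0.7  0.6] w 0.198
time_s: 7.32
tool_pos: [0.4668, 0.0802, 0.177]
eef_rot: [[-0.123, 0.992, 0.001], [0.992, 0.123, 0.0], [-0.0, 0.001, -1.0]]
contact_force: [0.2, 0.4, -0.4]
width: 0.196
t 7.3167 dock TCP [-0.1686  0.0002  0.177 ] yawerr deg 0.11 F [ 0.2  0.3 -0.4] w 0.196
```

View pics/s4b.png

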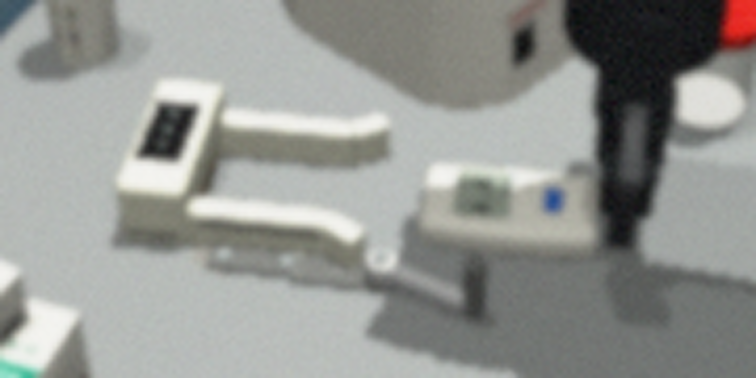

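The meter is straight and pushed by both fingers at its rear, with the bay ahead.

```bash
python3 -m creep '[[0,0.025,0,0,0,0,205],[0,0.05,0,0,0,0,205],[0,0.075,0,0,0,0,205],[0,0.1,0,0,0,0,205],[0,0.125,0,0,0,0,205]]'; python3 st.py
python3 -m creep '[[0,0.025,0,0,0,0,205],[0,0.05,0,0,0,0,205],[0,0.075,0,0,0,0,205],[0,0.1,0,0,0,0,205],[0,0.125,0,0,0,0,205]]'; python3 st.py -.0575 0 .177
```

```text
time_s: 7.83
tool_pos: [0.5032, 0.0848, 0.1769]
eef_rot: [[-0.123, 0.992, 0.0], [0.992, 0.123, 0.0], [-0.0, 0.0, -1.0]]
contact_force: [-1.6, -0.7, -0.3]
width: 0.199
t 7.8333 dock TCP [-0.1319  0.0004  0.1769] yawerr deg 0.11 F [-1.6 -0.5 -0.3] w 0.199
time_s: 8.25
tool_pos: [0.5402, 0.0893, 0.1768]
eef_rot: [[-0.123, 0.992, -0.0], [0.992, 0.123, -0.0], [0.0, -0.0, -1.0]]
contact_force: [-0.8, -0.4, 0.4]
width: 0.195
t 8.25 dock TCP [-0.0946  0.0004  0.1768] yawerr deg 0.11 F [-0.8 -0.3  0.4] w 0.195
shift frac [-0.002  0.124 -0.001]
```

```bash
python3 -m creep '[[0,0.025,0,0,0,0,205],[0,0.05,0,0,0,0,205],[0,0.07,0,0,0,0,205],[0,0.09,0,0,0,0,205],[0,0.105,0,0,0,0,205]]'; python3 st.py
python3 -m creep '[[0,0.004,0,0,0,0,205],[0,0.008,0,0,0,0,205],[0,0.012,0,0,0,0,205],[0,0.012,0,0,0,0,205]]'; python3 st.py -.0575 0 .177
```

```text
time_s: 8.67
tool_pos: [0.5716, 0.0932, 0.1769]
eef_rot: [[-0.123, 0.992, 0.0], [0.992, 0.123, 0.0], [-0.0, 0.0, -1.0]]
contact_force: [-0.2, 0.5, 0.7]
width: 0.198
t 8.6667 dock TCP [-0.063   0.0005  0.1769] yawerr deg 0.11 F [-0.2  0.5  0.7] w 0.198
time_s: 9.0
tool_pos: [0.5743, 0.0936, 0.1768]
eef_rot: [[-0.123, 0.992, -0.0], [0.992, 0.123, -0.0], [-0.0, -0.0, -1.0]]
contact_force: [-0.4, -0.0, 0.6]
width: 0.196
t 9.0 dock TCP [-0.0603  0.0005  0.1768] yawerr deg 0.11 F [-0.4 -0.   0.6] w 0.196
shift frac [-0.002  0.009 -0.001]
```

Next, creep on in 1 mm steps until the force shows the head.

```bash
for i in 1 ; do python3 -m creep '[[0,0.004,0,0,0,0,205],[0,0.008,0,0,0,0,205],[0,0.008,0,0,0,0,205]]'; python3 st.py; python3 -m creep '[[0,0.004,0,0,0,0,205],[0,0.008,0,0,0,0,205],[0,0.008,0,0,0,0,205]]'; python3 st.py;  done
python3 - <<'E'
from h import *
im=cams.get_image('side');cv2.imwrite('pics/s5.png',im[:,:,::-1]);t=cams.get_image('top');cv2.imwrite('pics/t5.png',t[:,:,::-1])
b=cv2.resize(im[190:280,220:400,::-1],None,fx=4.2,fy=4.2,interpolation=cv2.INTER_CUBIC);cv2.imwrite('pics/s5b.png',b)
E
```

```text
time_s: 9.25
tool_pos: [0.577, 0.0939, 0.1769]
eef_rot: [[-0.123, 0.992, 0.0], [0.992, 0.123, 0.0], [0.0, 0.0, -1.0]]
contact_force: [-0.4, -0.5, 0.7]
width: 0.197
t 9.25 dock TCP [-0.0576  0.0005  0.1769] yawerr deg 0.11 F [-0.4 -0.5  0.7] w 0.197
time_s: 9.5
tool_pos: [0.5793, 0.0941, 0.1769]
eef_rot: [[-0.123, 0.992, -0.0], [0.992, 0.123, -0.0], [-0.0, -0.0, -1.0]]
contact_force: [-0.6, -0.0, 0.4]
width: 0.197
t 9.5 dock TCP [-0.0553  0.0005  0.1769] yawerr deg 0.11 F [-0.6  0.   0.4] w 0.197
```

View pics/s5b.png

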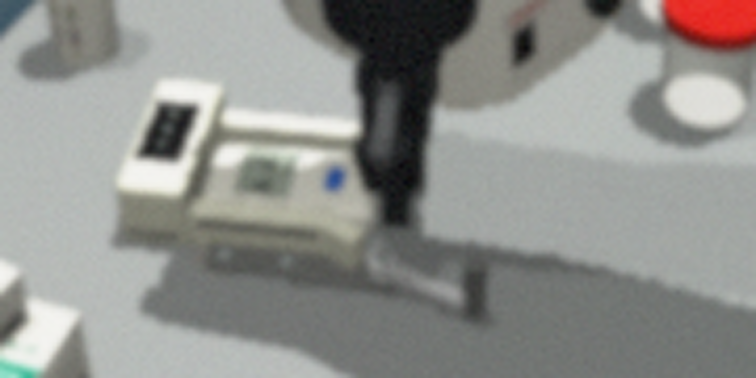

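The meter lies between the cheeks, with a small gap perhaps left at the head. I'll keep creeping.

```bash
for i in 1 ; do python3 -m creep '[[0,0.004,0,0,0,0,205],[0,0.006,0,0,0,0,205],[0,0.006,0,0,0,0,205]]'; python3 st.py; python3 -m creep '[[0,0.004,0,0,0,0,205],[0,0.006,0,0,0,0,205],[0,0.006,0,0,0,0,205]]'; python3 st.py;  done
```

```text
time_s: 9.85
tool_pos: [0.58, 0.0943, 0.1767]
eef_rot: [[-0.123, 0.992, -0.003], [0.992, 0.123, -0.001], [-0.0, -0.003, -1.0]]
contact_force: [-5.8, -1.0, 3.7]
width: 0.195
t 9.85 dock TCP [-0.0545  0.0005  0.1767] yawerr deg 0.11 F [-5.9 -0.2  3.7] w 0.195
time_s: 10.1
tool_pos: [0.5806, 0.0944, 0.1764]
eef_rot: [[-0.123, 0.992, -0.006], [0.992, 0.123, -0.001], [-0.0, -0.006, -1.0]]
contact_force: [-8.3, -0.8, 6.3]
width: 0.198
t 10.1 dock TCP [-0.0539  0.0006  0.1764] yawerr deg 0.11 F [-8.3  0.2  6.3] w 0.198
```

The meter is home: 8 N builds up against the head. Now retreat, rise, and go over to the left of the stub.

```bash
python3 -m creep '[[0,-0.08,0,0,0,0,205],[0,-0.19,0,0,0,0,205],[0,-0.19,-0.12,0,0,0,255],[0,-0.19,-0.25,0,0,0,255],[0,-0.19,-0.25,0,0,0,255]]'; python3 st.py -.1 .108 .25
python3 - <<'E'
from h import *
o=arm.get_obs(); im=cams.get_image('wrist'); np.savez('w4.npz',R=o['eef_rot'],p=o['tool_pos'])
cv2.imwrite('pics/w4.png',im[:,:,::-1])
im=cams.get_image('side'); cv2.imwrite('pics/s6.png',im[:,:,::-1])
cv2.imwrite('pics/s6b.png',cv2.resize(im[190:280,220:370,::-1],None,fx=5,fy=5,interpolation=cv2.INTER_CUBIC))
E
```

```text
time_s: 10.52
tool_pos: [0.529, 0.0878, 0.258]
eef_rot: [[-0.123, 0.992, 0.013], [0.992, 0.123, 0.001], [-0.001, 0.013, -1.0]]
contact_force: [2.4, 0.6, 1.2]
width: -0.001
t 10.5167 dock TCP [-0.1059  0.0003  0.258 ] yawerr deg 0.12 F [2.4 0.3 1.2] w -0.001
shift frac [0.359 0.02  0.027]
```

View pics/s6b.png

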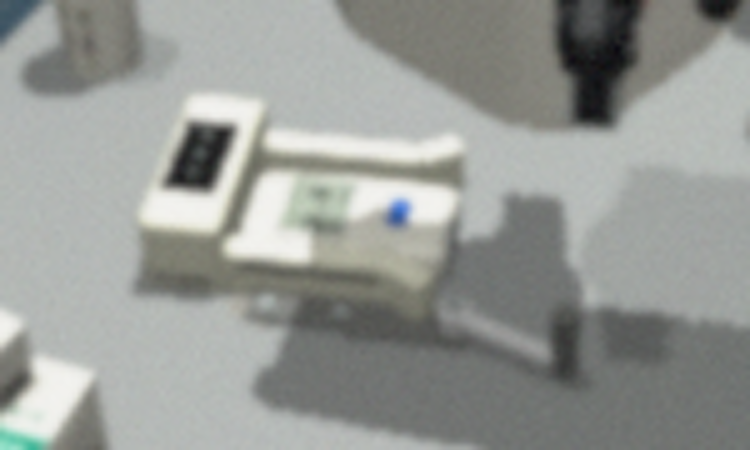

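Meter is home and flush. Now the catch.

```bash
python3 -m creep '[[0.36,0.02,0,0,0,0,255],[0.36,0.02,0,0,0,0,255],[0.36,0.02,0,0,0,0,255],[0.36,0.02,0,0,0,0,255]]'; python3 st.py
python3 -m creep '[[0,0,0.16,0,0,0,255],[0,0,0.16,0,0,0,255],[0,0,0.16,0,0,0,255]]'; python3 st.py -.1 .108 .2015
```

```text
time_s: 10.95
tool_pos: [0.519, 0.1992, 0.2512]
eef_rot: [[-0.127, 0.992, 0.001], [0.992, 0.127, 0.002], [0.002, 0.001, -1.0]]
contact_force: [-0.3, -0.1, -0.0]
width: -0.0
t 10.95 dock TCP [-0.1024  0.1121  0.2512] yawerr deg 0.38 F [-0.3 -0.  -0. ] w -0.0
time_s: 11.2
tool_pos: [0.5167, 0.1947, 0.2002]
eef_rot: [[-0.123, 0.992, -0.008], [0.992, 0.123, -0.002], [-0.001, -0.008, -1.0]]
contact_force: [-0.9, -0.3, 1.0]
width: -0.003
t 11.2 dock TCP [-0.1052  0.1079  0.2002] yawerr deg 0.11 F [-0.9 -0.2  1. ] w -0.003
shift frac [ 0.     0.017 -0.004]
```

```bash
python3 -m creep '[[-0.06,0.014,0,0,0,0,255],[-0.11,0.014,0,0,0,0,255],[-0.155,0.014,0,0,0,0,255],[-0.20,0.014,0,0,0,0,255],[-0.243,0.014,0,0,0,0,255]]'; python3 -m creep '[[0,0,0,0,0,0,255]]'; python3 st.py -.1 .035 .2
python3 - <<'E'
from h import *
im=cams.get_image('side'); cv2.imwrite('pics/s7.png',im[:,:,::-1])
cv2.imwrite('pics/s7b.png',cv2.resize(im[190:280,220:370,::-1],None,fx=5,fy=5,interpolation=cv2.INTER_CUBIC))
for n in('catch','catch_stub'): print(n,spotter.look_for('side',n)[:2])
E
```

```text
time_s: 11.62
tool_pos: [0.5329, 0.1225, 0.2048]
eef_rot: [[-0.122, 0.993, 0.002], [0.993, 0.122, 0.001], [0.001, 0.002, -1.0]]
contact_force: [1.7, 1.6, 0.1]
width: 0.001
time_s: 11.7
tool_pos: [0.5328, 0.1214, 0.2046]
eef_rot: [[-0.12, 0.993, 0.002], [0.993, 0.12, -0.001], [-0.001, 0.001, -1.0]]
contact_force: [0.3, -0.3, -0.5]
width: -0.001
t 11.7 dock TCP [-0.0981  0.0332  0.2046] yawerr deg -0.06 F [ 0.2 -0.4 -0.5] w -0.001
shift frac [ 0.006 -0.006  0.015]
catch [{'box': [308.4, 242.0, 20.3, 14.8], 'score': 0.49}, {'box': [374.4, 158.6, 21.8, 35.3], 'score': 0.43}]
catch_stub [{'box': [305.2, 243.9, 23.4, 17.2], 'score': 0.57}, {'box': [269.9, 224.2, 42.1, 20.7], 'score': 0.48}]
```

View pics/s7b.png

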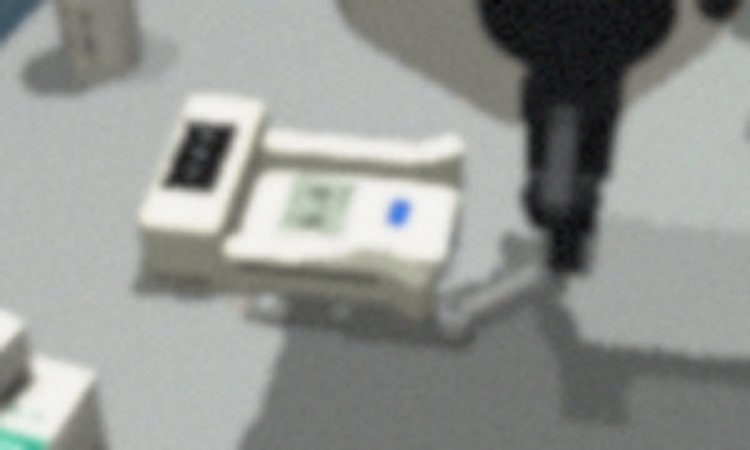

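```bash
python3 -m creep '[[0.03,0,0,0,0,0,255],[0.03,-0.07,0,0,0,0,255],[0.03,-0.13,0,0,0,0,255],[-0.05,-0.13,0,0,0,0,255],[-0.09,-0.13,0,0,0,0,255]]'; python3 -m creep '[[0,0,0.01,0,0,0,255],[0,0,0.01,0,0,0,255]]'; python3 st.py -.078 .006 .2015
```

```text
time_s: 12.27
tool_pos: [0.4952, 0.0925, 0.2035]
eef_rot: [[-0.125, 0.992, -0.002], [0.992, 0.125, -0.001], [-0.0, -0.002, -1.0]]
contact_force: [0.3, -0.2, -0.1]
width: -0.001
time_s: 12.43
tool_pos: [0.497, 0.0923, 0.2007]
eef_rot: [[-0.122, 0.993, 0.0], [0.993, 0.122, 0.001], [0.001, 0.0, -1.0]]
contact_force: [-0.3, 1.0, -0.4]
width: 0.003
t 12.4333 dock TCP [-0.1371  0.0086  0.2007] yawerr deg 0.06 F [-0.2  1.  -0.4] w 0.003
shift frac [-0.009  0.197 -0.003]
```

```bash
python3 -m creep '[[-0.008,0.05,0,0,0,0,255],[-0.008,0.09,0,0,0,0,255],[-0.008,0.13,0,0,0,0,255],[-0.008,0.165,0,0,0,0,255],[-0.008,0.195,0,0,0,0,255]]'; python3 st.py
python3 -m creep '[[0,0.008,0,0,0,0,255],[0,0.016,0,0,0,0,255],[0,0.02,0,0,0,0,255],[0,0.02,0,0,0,0,255]]'; python3 st.py
python3 -m creep '[[0,0.004,0,0,0,0,255],[0,0.008,0,0,0,0,255],[0,0.008,0,0,0,0,255]]'; python3 st.py
```

```text
time_s: 12.85
tool_pos: [0.5556, 0.0975, 0.2004]
eef_rot: [[-0.123, 0.992, -0.001], [0.992, 0.123, 0.0], [0.0, -0.001, -1.0]]
contact_force: [-0.7, 0.2, -0.3]
width: 0.001
t 12.85 dock TCP [-0.0783  0.0067  0.2004] yawerr deg 0.13 F [-0.7  0.3 -0.3] w 0.001
time_s: 13.18
tool_pos: [0.561, 0.098, 0.201]
eef_rot: [[-0.123, 0.992, 0.0], [0.992, 0.123, 0.0], [0.0, 0.0, -1.0]]
contact_force: [-0.4, 0.1, 0.8]
width: 0.001
t 13.1833 dock TCP [-0.0729  0.0065  0.201 ] yawerr deg 0.13 F [-0.4  0.2  0.8] w 0.001
time_s: 13.43
tool_pos: [0.5632, 0.0979, 0.2009]
eef_rot: [[-0.123, 0.992, 0.0], [0.992, 0.123, 0.0], [0.0, 0.0, -1.0]]
contact_force: [0.2, 0.4, -0.1]
width: -0.004
t 13.4333 dock TCP [-0.0708  0.0062  0.2009] yawerr deg 0.11 F [ 0.2  0.4 -0.1] w -0.004
```

```bash
python3 -m creep '[[0,0.004,0,0,0,0,255],[0,0.008,0,0,0,0,255],[0,0.008,0,0,0,0,255]]'; python3 st.py
python3 -m creep '[[0,0.003,0,0,0,0,255],[0,0.006,0,0,0,0,255],[0,0.006,0,0,0,0,255]]'; python3 st.py
python3 - <<'E'
from h import *
im=cams.get_image('side'); cv2.imwrite('pics/s8.png',im[:,:,::-1])
cv2.imwrite('pics/s8b.png',cv2.resize(im[190:280,220:370,::-1],None,fx=5,fy=5,interpolation=cv2.INTER_CUBIC))
E
```

```text
time_s: 13.68
tool_pos: [0.5653, 0.0981, 0.2007]
eef_rot: [[-0.123, 0.992, -0.001], [0.992, 0.123, -0.0], [-0.0, -0.001, -1.0]]
contact_force: [-2.3, -0.5, 1.2]
width: 0.001
t 13.6833 dock TCP [-0.0687  0.0062  0.2007] yawerr deg 0.11 F [-2.4 -0.2  1.2] w 0.001
time_s: 13.93
tool_pos: [0.5662, 0.0983, 0.2005]
eef_rot: [[-0.123, 0.992, -0.004], [0.992, 0.123, -0.001], [-0.0, -0.004, -1.0]]
contact_force: [-5.5, -1.5, 4.0]
width: 0.002
t 13.9333 dock TCP [-0.0678  0.0062  0.2005] yawerr deg 0.11 F [-5.6 -0.8  4. ] w 0.002
```

View pics/s8b.png

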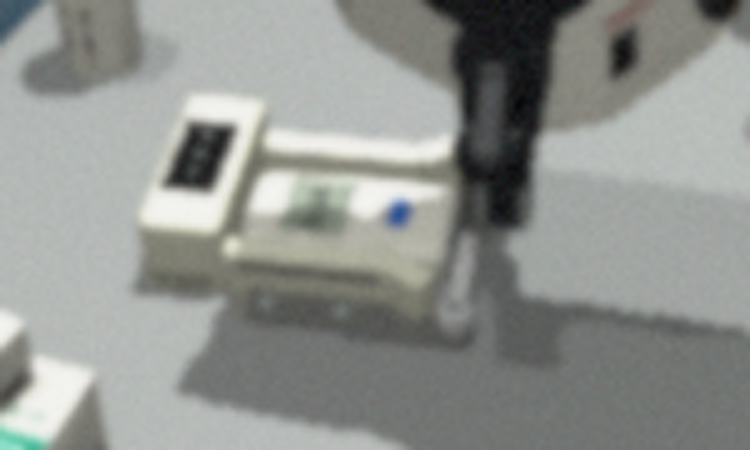

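The catch sits at its hard stop (5.6 N), with the bar across the mouth. Retreat, rise and verify.

```bash
python3 -m creep '[[0,-0.06,0,0,0,0,255],[0,-0.16,0,0,0,0,255],[0,-0.16,-0.12,0,0,0,255],[0,-0.16,-0.25,0,0,0,255],[0,-0.16,-0.38,0,0,0,255]]'
python3 -m creep '[[0.05,-0.03,-0.28,0,0,0,255],[0.05,-0.03,-0.28,0,0,0,255],[0.05,-0.03,-0.28,0,0,0,255],[0.05,-0.03,-0.28,0,0,0,255],[0.05,-0.03,-0.28,0,0,0,255]]'; python3 -m creep '[[0,0,0,0,0,0,255],[0,0,0,0,0,0,255],[0,0,0,0,0,0,255]]'; python3 st.py
python3 - <<'E'
from h import *
o=arm.get_obs(); im=cams.get_image('wrist'); np.savez('w9.npz',R=o['eef_rot'],p=o['tool_pos'])
cv2.imwrite('pics/w9.png',im[:,:,::-1])
# model overlay
W=np.eye(4); W[:3,:3]=o['eef_rot']; W[:3,3]=o['tool_pos'];c=cams.get_calibration('wrist');T=W@c['mount']
a=.12098858;C,S=np.cos(a),np.sin(a)
P=lambda x,y,z:proj(c,T,np.array([.63421517+C*x-S*y,.10031864+S*x+C*y,z]))
u0=P(0,0,.01); x0,y0=int(max(u0[0]-75,0)),int(max(u0[1]-90,0)); k=4
b=cv2.resize(im[y0:y0+145,x0:x0+160,::-1],None,fx=k,fy=k,interpolation=cv2.INTER_CUBIC)
for p in [(-.0525,.052,.017),(-.0525,0,.042),(-.0465,0,.017),(.0465,0,.019),(0,.026,.019),(0,-.026,.019)]:
    q=(P(*p)-[x0,y0])*k; cv2.drawMarker(b,(int(q[0]),int(q[1])),(0,0,255),cv2.MARKER_CROSS,10,1)
print(b.shape);cv2.imwrite('pics/w9b.png',b)
E
```

```text
time_s: 14.4
tool_pos: [0.5183, 0.0925, 0.3145]
eef_rot: [[-0.123, 0.992, -0.003], [0.992, 0.123, 0.0], [0.001, -0.003, -1.0]]
contact_force: [1.8, 0.5, -0.3]
width: -0.003
time_s: 14.82
tool_pos: [0.5093, 0.1064, 0.3991]
eef_rot: [[-0.123, 0.992, 0.002], [0.992, 0.123, 0.0], [0.0, 0.002, -1.0]]
contact_force: [-0.7, -0.2, -0.8]
width: -0.0
time_s: 15.07
tool_pos: [0.5086, 0.1061, 0.3968]
eef_rot: [[-0.122, 0.992, -0.004], [0.992, 0.122, -0.0], [0.0, -0.004, -1.0]]
contact_force: [-0.4, -0.2, -0.6]
width: 0.003
t 15.0667 dock TCP [-0.124   0.0209  0.3968] yawerr deg 0.1 F [-0.4 -0.2 -0.6] w 0.003
(580, 640, 3)
```

The picture limit is reached, so I'll check numerically with the networks against the projected model.

```bash
python3 - <<'E'
from h import *
a=.12098858;C,S=np.cos(a),np.sin(a)
L=lambda x,y,z:np.array([.63421517+C*x-S*y,.10031864+S*x+C*y,z])
for n in('side','top','wrist'):
    o=arm.get_obs();im=cams.get_image(n);c=cams.get_calibration(n);T=wristT(o) if n=='wrist' else c['world_from_camera']
    cv2.imwrite(f'pics/f_{n}.png',im[:,:,::-1])
    bx=lambda P:(lambda q:(q.min(0).round(1).tolist(),q.max(0).round(1).tolist()))(np.array([proj(c,T,L(*p)) for p in P]))
    print(n,'exp meter',bx([(x,y,.019) for x in(-.0465,.0465) for y in(-.026,.026)]),'exp catch',bx([(-.0525+dx,y,z) for dx in(-.007,.007) for y,z in((.0595,.0),(-.0055,.006),(-.0055,.042))]))
    for t in('meter_center','catch','catch_stub','timer','cup_front','cup_low','vial'): print('  ',t,[([round(b,1) for b in (x['box'][0],x['box'][1],x['box'][0]+x['box'][2],x['box'][1]+x['box'][3])],round(x['score'],2)) for x in spotter.look_for(n,t)[:2]])
E
```

```text
side exp meter ([265.3, 220.8], [312.1, 241.1]) exp catch ([305.3, 223.1], [316.6, 259.5])
   meter_center [([269.5, 222.5, 313.0, 242.3], 0.74), ([366.8, 291.4, 418.9, 335.4], 0.6)]
   catch [([310.0, 224.2, 316.7, 257.7], 0.64)]
   catch_stub [([306.9, 226.8, 315.8, 259.5], 0.59)]
   timer [([403.4, 192.5, 431.2, 216.8], 0.68), ([227.2, 163.6, 248.8, 205.6], 0.25)]
   cup_front [([375.8, 182.8, 404.1, 222.5], 0.73)]
   cup_low [([374.9, 159.6, 397.8, 197.5], 0.82)]
   vial [([227.1, 162.7, 245.3, 204.4], 0.75), ([268.7, 224.0, 314.2, 245.7], 0.52)]
top exp meter ([290.9, 163.4], [314.2, 199.6]) exp catch ([282.6, 196.5], [307.2, 206.9])
   meter_center [([226.3, 255.3, 248.9, 279.6], 0.78), ([283.6, 147.8, 324.3, 192.5], 0.6)]
   catch []
   catch_stub []
   timer [([359.6, 266.7, 384.9, 295.1], 0.65)]
   cup_front [([345.5, 244.5, 370.4, 268.5], 0.69)]
   cup_low [([377.2, 231.3, 402.9, 258.9], 0.74)]
   vial [([328.1, 107.7, 346.4, 132.0], 0.64)]
wrist exp meter ([277.8, 234.7], [323.8, 305.7]) exp catch ([294.1, 218.1], [352.2, 244.2])
   meter_center [([425.9, 22.7, 520.4, 116.8], 0.83), ([279.1, 229.9, 322.5, 283.3], 0.76)]
   catch [([296.4, 220.0, 348.5, 238.7], 0.59), ([125.0, 37.3, 218.3, 115.4], 0.55)]
   catch_stub [([292.6, 220.4, 349.7, 242.6], 0.71)]
   timer [([108.6, 0.0, 184.4, 44.6], 0.78)]
   cup_front [([124.9, 40.1, 218.2, 115.0], 0.65)]
   cup_low [([24.6, 58.5, 133.9, 134.9], 0.71)]
   vial []
```

```bash
python3 - <<'E'
from h import *
a=.12098858;C,S=np.cos(a),np.sin(a)
L=lambda x,y,z:np.array([.63421517+C*x-S*y,.10031864+S*x+C*y,z])
o=np.load('w9.npz');W=np.eye(4);W[:3,:3]=o['R'];W[:3,3]=o['p'];c=cams.get_calibration('wrist');T=W@c['mount']
g=cv2.imread('pics/w9.png',0).astype(np.float32)
xs=np.arange(-.068,-.036,.002)
for y in(.012,.017,.022,-.012,-.02):
    q=np.array([proj(c,T,L(x,y,.016)) for x in xs],np.float32); print(y,[(int(round(x*1000)),int(v)) for x,v in zip(xs,cv2.remap(g,q[:,:1],q[:,1:],1)[:,0])])
E
```

```text
0.012 [(-68, 142), (-66, 140), (-64, 126), (-62, 161), (-60, 114), (-58, 181), (-56, 247), (-54, 250), (-52, 250), (-50, 218), (-48, 138), (-46, 165), (-44, 231), (-42, 247), (-40, 166), (-38, 103), (-36, 101)]
0.017 [(-68, 143), (-66, 143), (-64, 161), (-62, 141), (-60, 119), (-58, 180), (-56, 247), (-54, 250), (-52, 250), (-50, 219), (-48, 139), (-46, 170), (-44, 233), (-42, 246), (-40, 158), (-38, 77), (-36, 73)]
0.022 [(-68, 140), (-66, 137), (-64, 117), (-62, 113), (-60, 107), (-58, 159), (-56, 243), (-54, 250), (-52, 250), (-50, 234), (-48, 162), (-46, 131), (-44, 141), (-42, 171), (-40, 89), (-38, 37), (-36, 38)]
-0.012 [(-68, 219), (-66, 220), (-64, 221), (-62, 221), (-60, 220), (-58, 220), (-56, 221), (-54, 219), (-52, 198), (-50, 180), (-48, 130), (-46, 158), (-44, 225), (-42, 247), (-40, 250), (-38, 250), (-36, 250)]
-0.02 [(-68, 219), (-66, 220), (-64, 219), (-62, 219), (-60, 218), (-58, 218), (-56, 219), (-54, 218), (-52, 214), (-50, 199), (-48, 168), (-46, 154), (-44, 209), (-42, 244), (-40, 249), (-38, 250), (-36, 250)]
```

```bash
python3 -c "
from plant import arm; print(arm.hand_in())"
```

```text
the job is handed in; nothing more can be done
None
```

The white meter is docked against the bay's head, the catch is shut behind it, and I handed the job in at about 15 s of robot time. No verdict came back.

**What I did:** I pushed the meter about 32 mm sideways into line. I then pushed its strip end with both fingers along the worktop between the cheeks until about 8 N built up at the head. I swung the catch round by its stub to its hard stop, at about 5.6 N, and withdrew the arm clear of everything.

**Last checks:**
- **Meter and catch:** In the wrist image the meter's rear end is at about x = -45.5 mm. The bar lies parallel across the mouth, with a gap of about 3.5 mm. The networks' catch boxes in the side and wrist views fit the shut position.
- **Bystanders:** The timer, cup_low and vial boxes in the top and side views are within about 4 px of their starting places. I took no starting box for cup_front; its top-view position matches the first picture.

**What went wrong or disagreed:**
- On the first sideways push the fingertip rode onto the meter's rounded edge, with about 8 N upward on the tool. The meter did not visibly tip. I backed off and pushed again lower down.
- In the final top view the networks did not find the catch, and their meter box did not fit. They did not find the vial in the wrist view.
- The last enlarged picture was refused because the 12-picture limit was reached, so the final check is numbers only.

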